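# Nest a tapered sleeve loosely and latch the caddy gate

## Task

Lower the loose tapered sleeve, narrow end first, into the tapered sleeve that stands in the caddy, so that it nests straight and loosely under its own weight: do not drop it in or press it, or the two will jam. Then lift the latch bar on the caddy's gate over the striker, swing the gate fully shut and let the bar drop into the catch. Leave the tape roll and the plaster model where they are.

Things in the scene. Friction and masses are not known exactly. Their poses are not given: they have to be found in the camera images.
- inner_sleeve: the loose tapered sleeve, bare aluminium, 75 mm tall, about 120 g, standing on its narrow end. Origin: centre of its underside; z up its axis. Outside diameter 40 mm at the bottom, widening evenly to 52 mm at 42 mm height; above that, up to the top, a straight band 52.4 mm in diameter, the place to grip. It looks hollow, but nothing can go inside.
- outer_sleeve: the tapered steel sleeve in the caddy, loose, about 400 g, wide end up, foot between four 7 mm dowels. Origin: centre of its underside; z up. 65 mm tall, foot 54 mm, rim 60 mm in diameter; bore 32 mm wide at the bottom, evenly to 50 mm at the rim. Loosely nested, the inner sleeve's underside rests 28 mm above this one's, so its grip band stays above the rim.
- caddy: plywood caddy, fixed, 160 mm deep (x), 184 mm wide (y), walls 48 mm high at the sides and back; its front (-x) is closed by the gate. Origin: centre of its underside; x to its back, y to its left, z up. Floor 8 mm thick; the outer sleeve stands near (15, 0, 8) mm. The gate's vertical hinge line is at (-73, 74) mm, front left.
- striker_top (a point): middle of the top edge of the striker, at (-94.5, -84, 46) mm in the caddy's frame, right front: the 6 mm thick front wall of an open-topped steel U, the catch. With the gate shut the bar's nose must lie behind it (caddy +x side). A level bar is 12 mm too low to pass over it and is blocked.
- gate (a joint): angle of the gate about its vertical hinge, rad: 0 fully shut (a stop), growing as its free right end swings out to the front (-x), up to 1.2. It stays where it is left (friction about 0.03 N m). An aluminium frame 140 mm long, 8 mm thick, top 46 mm above the caddy's underside.
- latch_bar (a joint): angle of the steel latch bar on the gate's front, rad: 0 level (a stop), growing as its right end (nose) is lifted, to 0.6; let go, it falls back by its weight. Pivot axis normal to the gate, at (-82.5, 44, 40) mm in the caddy's frame with the gate shut. Bar 8 mm thick, 12 mm tall; its nose is 138 mm right of the pivot, past the gate's end. At 0.2 it clears the striker well.
- tab_grip (a point): grip point on the latch bar's thumb tab, an upright steel plate 9 mm thick (along the gate's normal), 16 mm wide, round-topped. It lies 12 mm below the tab's top, 55 mm right of the bar's pivot and 34 mm above it. Axes of the bar: equal to the caddy's with gate and bar at 0. Pinch from above, fingers closing along x, and turn with the gate.
- tape_roll: bystander: roll of tape lying flat, 65 mm in diameter, 18 mm tall; origin at the centre of its underside
- plaster_model_1: bystander: yellowish plaster arch model, 55 x 58 x 24 mm; origin at the centre of its underside
Things that resemble listed ones, but are neither listed nor needed, are in the scene too. What is shaped like the inner_sleeve but pink is not meant.

How it is judged:
On the way, in this order (a step that is already met when the one before it is completed fails the run):
1. the inner sleeve is nested straight and loosely in the outer one and let go (z of inner_sleeve in the frame of outer_sleeve between 0.0245 and 0.034 m and horizontal distance between inner_sleeve and outer_sleeve below 0.005 m and angle between the z axis of inner_sleeve and the z axis of outer_sleeve, either way round below 0.07 rad and contact force between inner_sleeve and the fingers below 0.1 N), for 0.2 s.
2. the latch bar is lifted while the gate is still open (value of joint latch_bar above 0.07 rad and value of joint gate above 0.06 rad), for 0.05 s.
3. the gate is shut and the bar has dropped into the catch (value of joint gate below 0.06 rad and value of joint latch_bar below 0.04 rad), for 0.1 s.
At the end, for the whole second after the job is handed in: Inner sleeve at rest in the outer: within 4 degrees and 5 mm of its axis, underside 24.5 to 34 mm above the outer underside; outer upright on the caddy floor; gate shut (under 0.06 rad), latch bar down behind the striker (under 0.04 rad) (all of step 3 and z of inner_sleeve in the frame of outer_sleeve between 0.0245 and 0.034 m and horizontal distance between inner_sleeve and outer_sleeve below 0.005 m and angle between the z axis of inner_sleeve and the z axis of outer_sleeve, either way round below 0.07 rad and angle between outer_sleeve's own z axis and vertical below 0.07 rad and z of outer_sleeve in the frame of caddy below 0.012 m and linear speed of inner_sleeve below 0.02 m/s); the robot touches nothing.
It fails at once if the sleeves were pressed or dropped together hard enough to jam (over 45 N of contact force between them) (contact force between inner_sleeve and outer_sleeve above 45 N).
It fails at once if the tape roll was moved more than 25 mm (distance of tape_roll from where it was at the start of the episode above 0.025 m).
It fails at once if the plaster model was moved more than 25 mm (distance of plaster_model_1 from where it was at the start of the episode above 0.025 m).
It also fails if it takes over 48 s, if anything falls off the work surface, if the arm or the gripper's body presses on something with over 40 N, if the wrist force passes 120 N, or if a joint passes its speed limit or range.

## Robot

A 6-joint arm with a two-finger parallel gripper is mounted at the origin on a cart in front of the work surface, level with it; the furniture and walls round the work are solid. World frame = base frame: x ahead of the robot, y to its left, z up, the work surface at z = 0. Lengths are in m, angles in rad, forces in N, time in s.
With the tool pointing down it reaches from about 0.375 to 0.9 m from the base axis. Payload 3.1 kg.
Tool frame: the origin (TCP) lies midway between the tips of the shut fingers; the grasp point (between the pads) lies 19 mm behind it; z points along the fingers, y is the line along which they close (so a half turn about z gives the same grasp; the last joint's range is limited). The gripper opens to 85 mm and grips with 20 to 120 N. Pads are 22 mm wide; open, the fingers measure 114 mm over their backs; the gripper's body (76 mm by 85 mm) begins 54 mm behind the grasp point. The pads swing forward as they close: fully open they stand 13 mm farther back than shut.
Start: joints at [-1.421, 0.527, 1.433, -0, 1.181, -0.178], TCP at [0.202, -0.591, 0.231] pointing down, gripper open.
Joint ranges: [-3.08, 3.08], [-0.75, 2.2], [0.22, 2.44], [-1.43, 4.57], [0, 2.65], [-2.85, 2.85]. Speed limits (rad/s): [2.79, 2.79, 3.14, 3.14, 3.14, 3.14].

## Interface

Orientations are given as a unit quaternion [x, y, z, w].
In Python, from station import manip gives the robot as it stands.
- The arm moves only by the tool step_arm, never from a script. Its argument "targets" is text: rows parted by semicolons, each of 4 numbers parted by spaces: the shift along the tool's x, y, z in mm, then the turn about the tool's z in degrees. A call has 1 to 12 rows; each row is the pose to reach, as a shift and turn from the pose commanded when the call began, along the tool's axes at that moment; what a row does not reach only later rows make up. A row lasts 1/10 s, in which the tool goes at most 50 mm and 8.59 degrees, less where a joint would pass 70% of its speed; a pose out of reach is approached as far as the arm can. A call with a gripper value outside its range is refused whole. "gripper" is the closure, from 0 (fully open) to 1 (shut), set as the call begins (left out, the last holds). The fingers move at their own pace and stop on an object; "squeeze" is the grip in N (left out, the last holds). Time passes only in rows, so rows that repeat a pose let the fingers close. It gives the time, the measured TCP pose, the force, the opening and the grip force at its end, in the units of the state.
- manip.sense(): the state, without advancing time (a new reading comes with each control period).
- manip.snapshot(name): name is "scene" or "side" or "wrist"; returns the picture (480x640x3 uint8, red, green, blue); there is no depth.
- manip.get_calibration(name): a dict with "fov_y" (degrees; the focal length in pixels is half the picture's height over the tangent of half this angle, whatever the lens; pixels are square), "cx", "cy" (the principal point, pixels), "extrinsics" (4x4, takes a point from camera to world coordinates); the wrist camera has in their place "tool_from_camera" (4x4, takes a point from camera to tool coordinates, whose origin is the TCP and whose axes are the flange's). Camera axes: x right, y down, z forward; pixel columns grow to the right and rows downward; lengths in m; the calibration is good to about 2 mm. A picture is of the moment at which its call begins: read the wrist's pose just before it. get_calibration takes no time and is no camera call.
- manip.sign_off(): hands the job in; it is judged then, once.
Trained networks look in the newest picture that a camera, given by its name, has taken for a name from the list of things; names that differ only in an ending like _2 or _b are one class to them, and where a whole thing is asked for, a point or a joint stands for the part that bears it (a point fixed in the world has none). Each returns a list of dicts, best first, with "p" (0 to 1); they miss things now and then, are a little off and sometimes report something else, mostly with a low value. They report only what shows in the picture. A call takes as long as a camera call. They do not tell look-alikes from the thing itself.
- manip.recognise(camera, query): "position" ([column, row] in pixels, amid what is visible of it).
- manip.masks_of(camera, query): "pixels" (480x640 bool, what is visible of it) and "position" ([column, row] in pixels, amid what is visible of it).
- manip.mark_of(camera, query): "position" ([column, row] in pixels: a listed point, or the origin of a listed thing).
The state is a dict: "t": time; "q": joint angles; "qd": joint speeds; "tau": joint torques, N m; "tcp_pos": TCP position; "tool_rot": TCP orientation; "force": force on the tool from outside, world axes, zero at the start; "ft_torque": the same for the moment, N m; "finger_gap": opening from 0.0 (shut) to 1.0 (fully open); "gripper_force": force on a finger pad.
Only numpy, scipy, OpenCV 4.12 (cv2) and the standard library are available. Lean on these libraries where they do the work, as an engineer would, in place of code of your own. Each camera call takes 0.05 s, during which the arm holds its last target. There are 200 camera calls.

## Working session

There is one attempt and no reset: what is moved stays moved. The work goes in short steps, Python scripts to look and compute and a tool call to move; the robot and the scene stay as the last step left them, time stands still between calls to the robot, and variables do not carry over. Pictures are saved under pics/ and viewed, at most 10 in all, crops included, and the job is handed in when it is done.

Besides the shell and the picture viewer there is one more tool, called as name(argument=value, ...) on one line, values as JSON. step_arm: Moves the arm, as the interface text tells. Its arguments: {"type":"object","properties":{"targets":{"type":"string"},"gripper":{"type":"number"},"squeeze":{"type":"number"}},"required":["targets"]}

```bash
mkdir -p pics; ls; cat > h.py <<'E'
import numpy as np, cv2
from station import manip
from scipy.spatial.transform import Rotation as R
def cam(name):
    c=manip.get_calibration(name); f=240/np.tan(np.radians(c['fov_y'])/2)
    if 'extrinsics' in c: T=np.array(c['extrinsics'])
    else:
        s=manip.sense(); W=np.eye(4); W[:3,:3]=R.from_quat(s['tool_rot']).as_matrix(); W[:3,3]=s['tcp_pos']; T=W@np.array(c['tool_from_camera'])
    return f,c['cx'],c['cy'],T
def ray(C,p):
    f,cx,cy,T=C; d=T[:3,:3]@np.array([(p[0]-cx)/f,(p[1]-cy)/f,1]); return T[:3,3],d/np.linalg.norm(d)
def atz(C,p,z):
    o,d=ray(C,p); return o+d*(z-o[2])/d[2]
def proj(C,P):
    f,cx,cy,T=C; q=np.linalg.inv(T)@np.r_[P,1]; return np.array([cx+f*q[0]/q[2],cy+f*q[1]/q[2]])
def tri(rs):
    A=np.zeros((3,3));b=np.zeros(3)
    for o,d in rs:
        M=np.eye(3)-np.outer(d,d);A+=M;b+=M@o
    return np.linalg.solve(A,b)
def save(name,fn):
    im=manip.snapshot(name); cv2.imwrite('pics/'+fn,im[:,:,::-1]); return im
E
cat > a.py <<'E'
from h import *
np.set_printoptions(precision=3,suppress=True)
ims=[save(n,n+'1.png') for n in('scene','side')]
for n in('scene','side'):
    C=cam(n); print(n,C[0],C[1:3],C[3][:3,3],C[3][:3,2])
    for q in ['inner_sleeve','outer_sleeve','caddy','striker_top','tab_grip','tape_roll','plaster_model_1']:
        print(q,[(round(r['p'],2),np.round(r['position']),atz(C,r['position'],{'striker_top':.046,'tab_grip':.074,'outer_sleeve':.008}.get(q,0))) for r in manip.mark_of(n,q)[:4]])
E
python3 a.py
```

```text
pics
scene 498.51556269835294 (318.35891252428354, 248.518396953217) [0.096 0.664 0.424] [ 0.449 -0.785 -0.427]
inner_sleeve [(0.73, array([325., 228.]), array([ 0.58 , -0.214,  0.   ])), (0.72, array([424., 258.]), array([ 0.342, -0.17 , -0.   ])), (0.68, array([365., 232.]), array([ 0.493, -0.232,  0.   ])), (0.55, array([405., 240.]), array([ 0.404, -0.234,  0.   ]))]
outer_sleeve [(0.76, array([212., 288.]), array([0.619, 0.115, 0.008]))]
caddy [(0.96, array([219., 296.]), array([0.599, 0.121, 0.   ])), (0.62, array([357., 267.]), array([ 0.44 , -0.079,  0.   ]))]
striker_top [(0.97, array([295., 267.]), array([0.493, 0.046, 0.046])), (0.33, array([356., 268.]), array([0.402, 0.004, 0.046]))]
tab_grip [(0.81, array([272., 279.]), array([0.473, 0.142, 0.074]))]
tape_roll [(0.98, array([358., 267.]), array([ 0.438, -0.081,  0.   ]))]
plaster_model_1 [(0.75, array([285., 244.]), array([ 0.612, -0.103,  0.   ]))]
side 552.2270465760145 (327.6916475367103, 232.77210874912035) [ 0.452 -0.755  0.744] [ 0.049  0.757 -0.652]
inner_sleeve [(0.89, array([276., 381.]), array([ 0.402, -0.243,  0.   ])), (0.7, array([338., 380.]), array([ 0.5  , -0.249,  0.   ])), (0.62, array([237., 346.]), array([ 0.337, -0.17 ,  0.   ]))]
outer_sleeve [(0.79, array([376., 221.]), array([0.612, 0.13 , 0.008]))]
caddy [(0.59, array([378., 228.]), array([0.614, 0.117, 0.   ])), (0.4, array([312., 196.]), array([0.482, 0.238, 0.   ]))]
striker_top [(0.59, array([322., 237.]), array([0.493, 0.044, 0.046]))]
tab_grip [(0.64, array([313., 195.]), array([0.48 , 0.143, 0.074]))]
tape_roll [(0.9, array([296., 305.]), array([ 0.438, -0.086,  0.   ]))]
plaster_model_1 [(0.71, array([393., 310.]), array([ 0.61, -0.11,  0.  ])), (0.32, array([378., 222.]), array([0.616, 0.137, 0.   ]))]
```

View pics/side1.png

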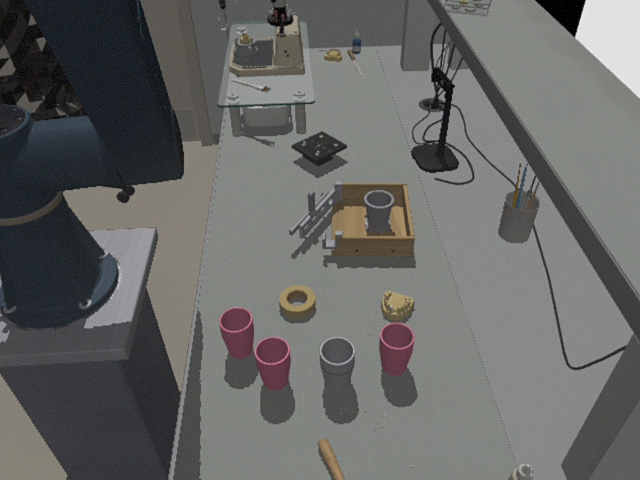

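View pics/scene1.png

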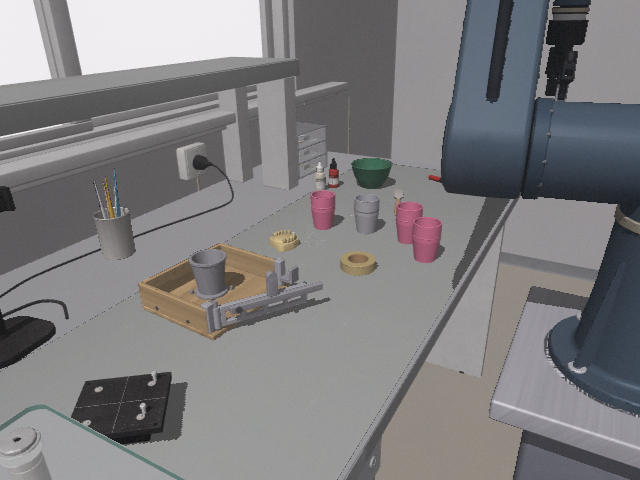

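Candidates for the inner sleeve: pink at side (237,332), (274,363) and (396,349), and bare grey at (338,365), which is also at scene (367,214). I choose the grey one, near (0.497, -0.240). The crop will confirm it.

```bash
cat >> h.py <<'E'
def go(P,yaw=None):
    "shift (mm, tool axes) and turn (deg) that bring TCP to P with tool y axis at world heading yaw (mod pi)"
    s=manip.sense(); M=R.from_quat(s['tool_rot']).as_matrix()
    d=1000*M.T@(np.array(P)-s['tcp_pos']); h=np.arctan2(M[1,1],M[0,1]); t=None
    if yaw is not None: t=-np.degrees((yaw-h+np.pi/2)%np.pi-np.pi/2)
    return np.round(d,1),t,np.degrees(h),M[:,2],s['q']
E
python3 - <<'E'
from h import *
np.set_printoptions(precision=3,suppress=True)
print(go([.497,-.24,.2],np.pi/2)); print(manip.get_calibration('wrist'))
im=cv2.imread('pics/side1.png')[280:420,200:440]; cv2.imwrite('pics/crop.png',cv2.resize(im,None,fx=3,fy=3))
E
```

```text
(array([ 392.9, -237.4,   31.3]), np.float64(18.83918863463902), np.float64(-71.160811365361), array([ 0., -0., -1.]), array([-1.421,  0.527,  1.433,  0.   ,  1.181, -0.179]))
{'fov_y': 60.48586554084782, 'cx': 313.3651884185675, 'cy': 238.61835679843227, 'tool_from_camera': array([[-0.001, -0.959, -0.284,  0.072],
       [ 1.   , -0.001, -0.001,  0.   ],
       [ 0.   , -0.284,  0.959, -0.143],
       [ 0.   ,  0.   ,  0.   ,  1.   ]])}
```

View pics/crop.png

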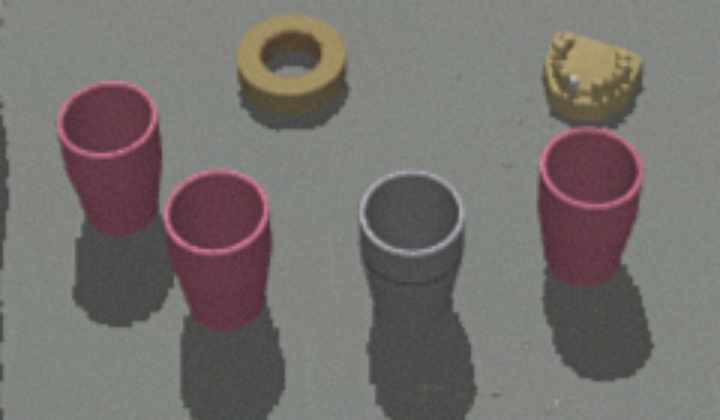

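The crop shows one bare aluminium sleeve with a grip band, at crop (410,250), and three pink ones around it. I'm going above the grey one.

step_arm(targets="33 -20 3 2; 66 -40 5 4; 100 -60 8 6; 135 -82 11 8; 170 -103 14 10; 205 -124 17 12; 240 -145 20 14; 275 -166 22 16; 310 -187 25 18; 345 -209 28 19; 375 -227 30 19; 393 -237 31 19", gripper=0)

```text
t: 2.0
tcp_pos: [0.4986, -0.2379, 0.2003]
tool_rot: [1.0, -0.0, 0.0, -0.0]
force: [-0.4, -0.2, 0.2]
finger_gap: 1.002
gripper_force: 0.0
```

```bash
python3 - <<'E'
from h import *
np.set_printoptions(precision=4,suppress=True)
s=manip.sense();print(s['tcp_pos'],s['t'])
C=cam('wrist'); save('wrist','w1.png')
for r in manip.mark_of('wrist','inner_sleeve')[:4]: print('mark',r['p'],r['position'],atz(C,r['position'],0))
for r in manip.masks_of('wrist','inner_sleeve')[:4]: print('mask',r['p'],r['position'],r['pixels'].sum(),atz(C,r['position'],.04))
E
```

```text
[ 0.4986 -0.2379  0.2003] 2.0
mark 0.68 [314.4, 307.1] [ 0.4035 -0.2384  0.    ]
mark 0.67 [320.8, 206.4] [ 0.4975 -0.2439  0.    ]
mark 0.65 [245.8, 363.3] [ 0.3445 -0.1727  0.    ]
mask 0.81 [235.4, 397.3] 5111 [ 0.337  -0.1697  0.04  ]
mask 0.77 [316.2, 340.8] 5123 [ 0.3923 -0.2399  0.04  ]
mask 0.7 [283.4, 67.4] 4431 [ 0.6032 -0.2172  0.04  ]
mask 0.61 [322.1, 230.7] 4082 [ 0.4871 -0.2443  0.04  ]
```

View pics/w1.png

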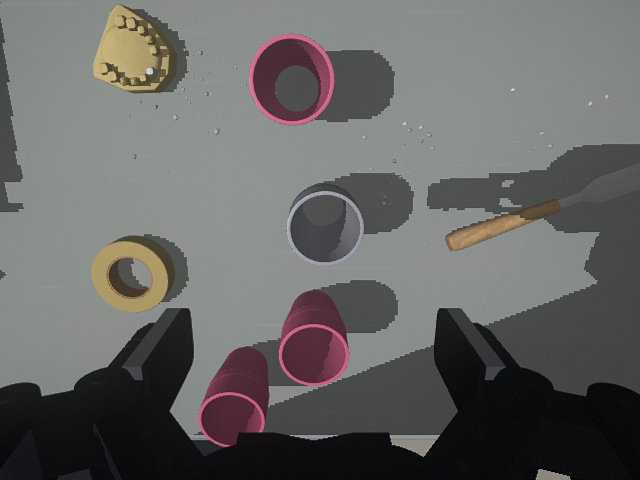

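The wrist view shows the grey sleeve's rim centred at about (325,228), with the nearest pink one at (314,354). I'll take its centre from the rim at z = 75 mm.

```bash
python3 - <<'E'
from h import *
np.set_printoptions(precision=4,suppress=True)
C=cam('wrist')
for p in [(325.5,228),(288,228),(363,228),(325,191.5),(325,264.5)]: print(atz(C,p,.075))
s=manip.sense()
P=(atz(C,(288,228),.075)+atz(C,(363,228),.075))/2
Px=(atz(C,(325,191.5),.075)+atz(C,(325,264.5),.075))/2
print(go([Px[0],P[1],.04],np.pi/2))
E
```

```text
[ 0.4979 -0.2475  0.075 ]
[ 0.4979 -0.2222  0.075 ]
[ 0.4979 -0.2729  0.075 ]
[ 0.5228 -0.247   0.075 ]
[ 0.4717 -0.2474  0.075 ]
(array([ -0.6,   8.1, 160.3]), np.float64(0.000793032632344224), np.float64(-89.99920696736768), array([-0.    , -0.0003, -1.    ]), array([-0.6504,  0.4699,  1.6489, -0.0004,  1.0226,  0.9206]))
```

step_arm(targets="0 7 40 0; 0 7 85 0; 0 7 120 0; 0 7 145 0; 0 7 157 0; 0 7 160 0; 0 7 160 0")

```text
t: 2.85
tcp_pos: [0.4974, -0.2482, 0.0408]
tool_rot: [1.0, -0.002, 0.0, 0.0]
force: [0.1, 0.5, 0.2]
finger_gap: 1.0
gripper_force: 0.0
```

step_arm(targets="0 0 0 0; 0 0 0 0; 0 0 0 0; 0 0 0 0; 0 0 0 0; 0 0 0 0", gripper=0.6, squeeze=25)

```text
t: 3.45
tcp_pos: [0.498, -0.2476, 0.0416]
tool_rot: [1.0, -0.001, 0.001, 0.001]
force: [-0.5, 0.8, 6.7]
finger_gap: 0.607
gripper_force: 26.3
```

step_arm(targets="0 0 -30 0; 0 0 -75 0; 0 -20 -120 0; 0 -60 -150 0; 0 -110 -160 0; 2 -160 -165 0; 4 -210 -165 0; 6 -260 -165 0; 8 -305 -165 0; 10 -340 -165 0; 12 -365 -165 0; 12 -368 -165 0")

```text
t: 4.65
tcp_pos: [0.5097, 0.1235, 0.2054]
tool_rot: [1.0, 0.001, 0.0, -0.0]
force: [0.3, 0.3, -0.9]
finger_gap: 0.606
gripper_force: 27.0
```

step_arm(targets="0 0 0 0; 0 0 0 0; 0 0 0 0")

```text
t: 4.95
tcp_pos: [0.5102, 0.1195, 0.2053]
tool_rot: [1.0, -0.002, -0.0, 0.0]
force: [-0.2, 0.5, -1.6]
finger_gap: 0.608
gripper_force: 27.0
```

```bash
python3 - <<'E'
from h import *
np.set_printoptions(precision=4,suppress=True)
s=manip.sense();print(s['tcp_pos'],s['tool_rot'],s['t'])
C=cam('wrist'); save('wrist','w2.png'); np.savez('w2.npz',C=np.array(C[:3]),T=C[3])
for q,z in [('outer_sleeve',.008),('caddy',0),('striker_top',.046),('tab_grip',.074)]:
  for r in manip.mark_of('wrist',q)[:2]: print(q,r['p'],r['position'],atz(C,r['position'],z))
E
```

```text
[0.5102 0.1195 0.2053] [ 1.     -0.0022 -0.0002  0.0002] 4.95
caddy 0.6 [308.2, 95.3] [0.5988 0.1232 0.    ]
striker_top 0.91 [400.8, 233.1] [0.4967 0.0528 0.046 ]
```

View pics/w2.png

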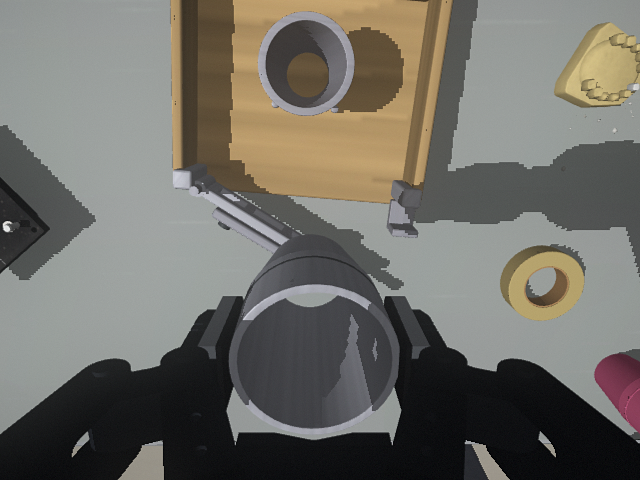

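Outer sleeve rim spans columns 259–354 and rows 11–116. The held sleeve's rim is at (314,359). The striker is at (403,233) and the caddy walls at (172,0)-(173,168) and (451,0)-(422,185).

```bash
python3 - <<'E'
from h import *
np.set_printoptions(precision=4,suppress=True)
C=cam('wrist')
im=cv2.imread('pics/w2.png')
a=lambda p,z:atz(C,p,z)[:2]
print('rim',a((259,64),.073),a((354,64),.073),a((306,11),.073),a((306,116),.073))
print('wallL',a((172,0),.048),a((173,168),.048),'wallR',a((451,0),.048),a((422,185),.048))
print('striker edge',a((389,236),.046),a((417,236),.046))
# expected held-sleeve rim
s=manip.sense(); M=R.from_quat(s['tool_rot']).as_matrix(); t=np.array(s['tcp_pos'])
for tz in (.04,.035):
  c=t+[0,0,-tz+.075]
  print(tz,[proj(C,c+d) for d in np.array([[0,.0262,0],[0,-.0262,0],[.0262,0,0],[-.0262,0,0]])])
# fit rim of outer sleeve by refined ellipse
g=cv2.cvtColor(im,cv2.COLOR_BGR2GRAY)
cv2.imwrite('pics/w2c.png',cv2.resize(im[0:300,160:480],None,fx=2.5,fy=2,interpolation=cv2.INTER_CUBIC))
E
```

```text
rim [0.6141 0.1534] [0.6138 0.0944] [0.6434 0.1239] [0.583  0.1245]
wallL [0.6558 0.2114] [0.5474 0.2218] wallR [0.6549 0.0299] [0.5341 0.0403]
striker edge [0.4947 0.0623] [0.4946 0.0409]
0.04 [array([226.9286, 366.2028]), array([400.1174, 365.528 ]), array([313.058 , 285.6648]), array([313.8737, 437.009 ])]
0.035 [array([223.4623, 376.1953]), array([403.5834, 375.5013]), array([313.0365, 292.8871]), array([313.8855, 449.0878])]
```

step_arm(targets="30 -1 0 0; 65 -3 0 0; 90 -4 10 0; 100 -5 30 0; 102 -5 55 0; 102 -5 70 0; 102 -5 77 0; 102 -5 80 0; 102 -5 80 0; 102 -5 80 0")

```text
t: 6.2
tcp_pos: [0.6129, 0.1254, 0.1263]
tool_rot: [1.0, -0.001, 0.001, -0.0]
force: [0.1, -0.7, -1.3]
finger_gap: 0.606
gripper_force: 27.1
```

```bash
python3 - <<'E'
from h import *
np.set_printoptions(precision=4,suppress=True)
s=manip.sense(); print(s['tcp_pos'],s['tool_rot'],s['force'],s['t'])
for n in('scene','side'):
  im=save(n,n+'2.png'); C=cam(n)
  u,v=proj(C,[.6132,.124,.09]).astype(int); a=im[v-60:v+60,u-80:u+80,::-1]
  cv2.imwrite(f'pics/{n}2c.png',cv2.resize(a,None,fx=4,fy=4,interpolation=cv2.INTER_CUBIC))
a=np.hstack([cv2.imread(f'pics/{n}2c.png') for n in('scene','side')]); cv2.imwrite('pics/two.png',cv2.resize(a,(800,300)))
E
```

```text
[0.6129 0.1254 0.1263] [ 1.     -0.0014  0.0009 -0.    ] [ 0.0967 -0.7143 -1.2815] 6.2
```

View pics/two.png

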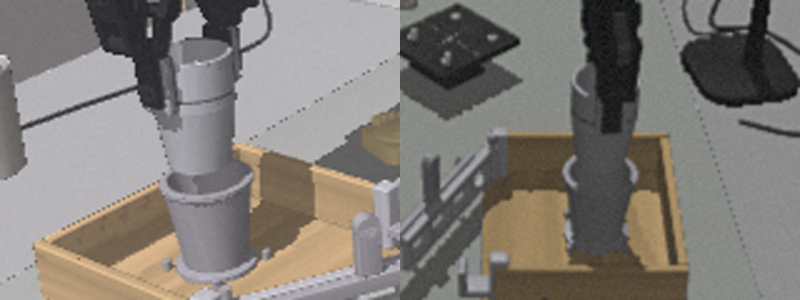

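The sleeve hangs just above the outer one. In the left view its lower edge is near (199,165) and the outer rim near (207,185). I'll compare these with the predicted outlines.

```bash
python3 - <<'E'
from h import *
np.set_printoptions(precision=1,suppress=True)
def pr(C,o,c,z,r):
    p=np.array([proj(C,[c[0]+r*np.cos(t),c[1]+r*np.sin(t),z]) for t in np.linspace(0,6.283,90)])
    q=(p-o)*2.5; return np.r_[q[:,0].min(),q[:,0].max(),q[:,1].min(),q[:,1].max()]
for n in('scene','side'):
  C=cam(n); u,v=proj(C,[.6132,.124,.09]).astype(int); o=np.array([u-80,v-60])
  off=400*(n=='side')
  for nm,c,z,r in [('in top',(.6129,.1249),.160,.0262),('in band low',(.6129,.1249),.127,.0262),('in bot',(.6129,.1249),.085,.02),('out rim',(.6132,.124),.073,.03),('out foot',(.6132,.124),.008,.027)]:
    e=pr(C,o,c,z,r)+[off,off,0,0]; print(n,nm,e)
C=cam('scene'); im=cv2.imread('pics/scene2.png'); u,v=proj(C,[.6132,.124,.09]).astype(int); print(u,v)
a=cv2.resize(im[v-45:v+60,u-30:u+50],None,fx=5.6,fy=5.6,interpolation=cv2.INTER_CUBIC)
C=cam('side'); im=cv2.imread('pics/side2.png'); u,v=proj(C,[.6132,.124,.09]).astype(int)
b=cv2.resize(im[v-45:v+60,u-30:u+38],None,fx=5.6,fy=5.6,interpolation=cv2.INTER_CUBIC)[:a.shape[0]]
o=np.hstack([a,b])[:,:800]; cv2.imwrite('pics/big.png',o); print(o.shape)
E
```

```text
scene in top [143.2 229.9  34.4  64.1]
scene in band low [150.3 235.5  82.6 114.8]
scene in bot [169.  232.5 145.6 172.3]
scene out rim [156.1 250.5 155.  195.9]
scene out foot [173.5 255.5 242.2 282.9]
side in top [571.5 640.3  59.   97. ]
side in band low [569.8 637.2  94.4 132.9]
side in bot [575.4 625.6 142.  171.9]
side out rim [562.8 637.6 147.3 192.4]
side out foot [563.5 628.4 211.3 252.6]
205 246
(588, 800, 3)
```

View pics/big.png

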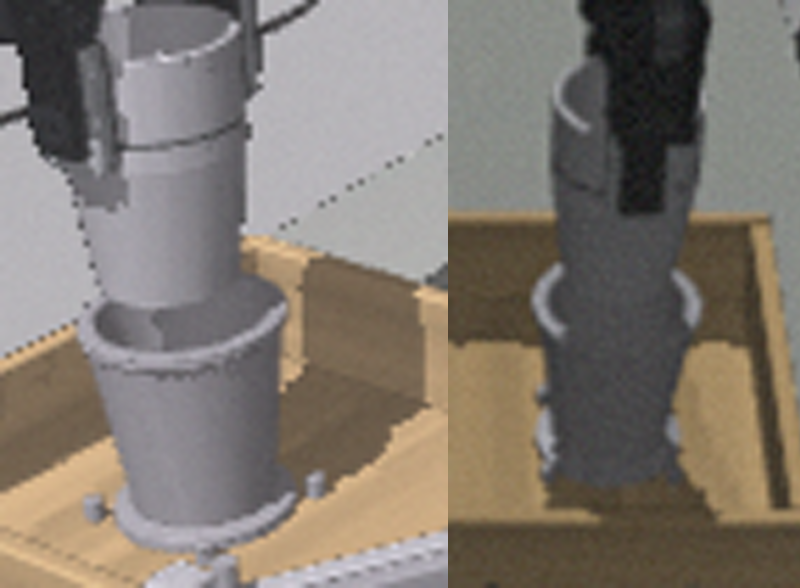

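Rim to rim, the side view agrees in x. The scene view wants about 1.5 mm towards -y, and the TCP reading says the same. I'm correcting that and then lowering by force.

step_arm(targets="-0.5 1.5 0 0; -0.5 1.5 8 0; -0.5 1.5 16 0; -0.5 1.5 22 0; -0.5 1.5 26 0; -0.5 1.5 29 0; -0.5 1.5 29 0; -0.5 1.5 29 0")

```text
t: 7.1
tcp_pos: [0.6119, 0.1239, 0.0963]
tool_rot: [1.0, -0.001, 0.0, -0.0]
force: [0.3, -0.6, -0.1]
finger_gap: 0.609
gripper_force: 27.1
```

step_arm(targets="0 0 1.5 0; 0 0 3 0; 0 0 4.5 0; 0 0 6 0; 0 0 6 0; 0 0 6 0")

```text
t: 7.7
tcp_pos: [0.6119, 0.1237, 0.0903]
tool_rot: [1.0, -0.001, 0.0, 0.0]
force: [1.5, -1.1, -1.3]
finger_gap: 0.609
gripper_force: 27.0
```

step_arm(targets="1 0.3 0 0; 1 0.3 1 0; 1 0.3 2 0; 1 0.3 3 0; 1 0.3 3 0; 1 0.3 3 0")

```text
t: 8.3
tcp_pos: [0.6127, 0.1235, 0.0872]
tool_rot: [1.0, -0.001, -0.0, 0.0]
force: [-0.3, -1.5, -1.1]
finger_gap: 0.606
gripper_force: 27.0
```

step_arm(targets="0 0.6 0 0; 0 0.6 1 0; 0 0.6 2 0; 0 0.6 3 0; 0 0.6 3 0; 0 0.6 3 0")

```text
t: 8.9
tcp_pos: [0.6128, 0.123, 0.0842]
tool_rot: [1.0, -0.001, -0.0, 0.0]
force: [-0.6, -0.6, -1.4]
finger_gap: 0.604
gripper_force: 27.0
```

step_arm(targets="-0.2 0.2 1 0; -0.2 0.2 2 0; -0.2 0.2 3 0; -0.2 0.2 3 0; -0.2 0.2 3 0")

```text
t: 9.4
tcp_pos: [0.6127, 0.1226, 0.0813]
tool_rot: [1.0, -0.001, 0.0, 0.0]
force: [0.2, -1.1, -1.8]
finger_gap: 0.606
gripper_force: 27.0
```

step_arm(targets="0 0.2 0.5 0; 0 0.2 1 0; 0 0.2 1.5 0; 0 0.2 2 0; 0 0.2 2 0; 0 0.2 2 0")

```text
t: 10.0
tcp_pos: [0.613, 0.1226, 0.0799]
tool_rot: [1.0, -0.001, 0.001, 0.0]
force: [0.2, -1.1, 5.1]
finger_gap: 0.607
gripper_force: 27.1
```

step_arm(targets="0 0 -0.4 0; 0 0 -0.4 0; 0 0 -0.4 0")

```text
t: 10.3
tcp_pos: [0.6129, 0.1226, 0.0799]
tool_rot: [1.0, -0.001, 0.0, 0.0]
force: [0.9, -0.7, 4.2]
finger_gap: 0.607
gripper_force: 26.9
```

step_arm(targets="0 0 0 0; 0 0 0 0; 0 0 0 0; 0 0 0 0; 0 0 0 0", gripper=0.15)

```text
t: 10.8
tcp_pos: [0.6123, 0.1227, 0.0795]
tool_rot: [1.0, -0.001, -0.0, -0.0]
force: [0.1, -0.0, 0.0]
finger_gap: 0.852
gripper_force: 0.0
```

step_arm(targets="0 0 -20 0; 0 0 -50 0; 0 0 -90 0; -30 0 -125 0; -70 0 -145 0; -100 0 -150 0; -110 0 -150 0; -110 0 -150 0; -110 0 -150 0; -110 0 -150 0", gripper=0.35)

```text
t: 11.8
tcp_pos: [0.5042, 0.1227, 0.2292]
tool_rot: [1.0, -0.002, 0.0, -0.0]
force: [0.5, -0.3, 0.6]
finger_gap: 0.647
gripper_force: 0.0
```

```bash
python3 - <<'E'
from h import *
np.set_printoptions(precision=4,suppress=True)
s=manip.sense();print(s['tcp_pos'],s['tool_rot'],s['t'])
C=cam('wrist'); save('wrist','w3.png')
for q,z in [('outer_sleeve',.008),('inner_sleeve',.036),('caddy',0),('striker_top',.046),('tab_grip',.074)]:
  for r in manip.mark_of('wrist',q)[:2]: print(q,r['p'],r['position'],atz(C,r['position'],z))
rs=[ray(C,r['position']) for r in manip.mark_of('wrist','tab_grip')[:1]]
for n in('scene','side'):
  save(n,n+'3.png')
  r=manip.mark_of(n,'tab_grip')
  if r: rs.append(ray(cam(n),r[0]['position'])); print(n,r[0])
for k in range(len(rs)): print('ray@.074',rs[k][0]+rs[k][1]*(.074-rs[k][0][2])/rs[k][1][2])
print('tri',tri(rs))
for n in('scene','side'): 
  C=cam(n);u,v=proj(C,[.56,.13,.06]).astype(int);im=cv2.imread(f'pics/{n}3.png');cv2.imwrite(f'pics/{n}3c.png',im[v-80:v+80,u-90:u+90])
w=cv2.imread('pics/w3.png'); a=np.vstack([cv2.resize(cv2.imread(f'pics/{n}3c.png'),(270,240)) for n in('scene','side')])
cv2.imwrite('pics/mix.png',np.hstack([cv2.resize(w[:,120:560],(440,480)),a]))
E
```

```text
[0.5042 0.1227 0.2292] [ 1.     -0.0016  0.0003 -0.    ] 11.8
inner_sleeve 0.81 [600.8, 349.5] [ 0.3686 -0.1429  0.036 ]
caddy 0.59 [312.9, 89.7] [0.5986 0.1229 0.    ]
striker_top 0.64 [398.6, 217.6] [0.4973 0.0534 0.046 ]
tab_grip 0.65 [399.1, 219.2] [0.5029 0.0589 0.074 ]
tab_grip 0.62 [293.2, 252.7] [0.4768 0.1384 0.074 ]
scene {'position': [274.5, 279.3], 'p': 0.78}
side {'position': [313.1, 193.8], 'p': 0.53}
ray@.074 [0.5029 0.0589 0.074 ]
ray@.074 [0.47   0.1403 0.074 ]
ray@.074 [0.4815 0.1462 0.074 ]
tri [0.4923 0.0937 0.0792]
```

View pics/mix.png

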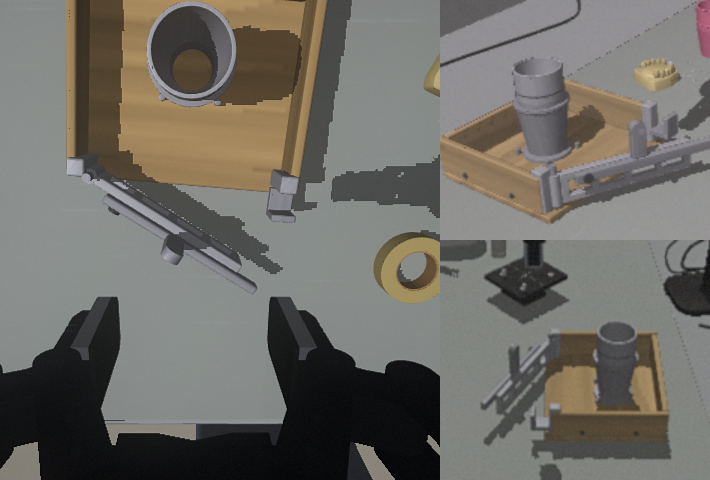

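The sleeves are nested straight. In the mix picture the tab top is at (173,245), the bar's nose at (255,289) and its left end at (107,205). Next, the gate angle from these.

```bash
cat >> h.py <<'E'
def rot(a): return np.array([[np.cos(a),-np.sin(a)],[np.sin(a),np.cos(a)]])
YAW=-.09; ORG=np.array([.598,.1255])
HIN=ORG+rot(YAW)@[-.073,.074]
def gate(th,p,lb=0.):
    "p: caddy-frame point on the bar (gate, bar at 0), -> world"
    y=p[1]-.044; z=p[2]-.040; c,s=np.cos(lb),np.sin(lb)
    y,z=y*c+z*s, -y*s+z*c
    xy=HIN+rot(YAW-th)@(np.array([p[0],y+.044])-[-.073,.074]); return np.r_[xy,z+.040]
TAB=[-.0825,-.011,.074]
E
python3 - <<'E'
from h import *
np.set_printoptions(precision=4,suppress=True)
C=cam('wrist')
for th in (.44,.48,.52):
  print(th,'tab',gate(th,TAB),proj(C,gate(th,TAB)),'tabtop',proj(C,gate(th,[-.0825,-.011,.086])),'nose',proj(C,gate(th,[-.0825,-.094,.046])))
r=[ray(C,(293.2,252.7))]+[ray(cam(n),p) for n,p in(('scene',(274.5,279.3)),('side',(313.1,193.8)))]
print(tri(r), 'striker',proj(C,np.r_[ORG+rot(YAW)@[-.0945,-.084],.046]),'hinge',proj(C,np.r_[HIN,.048]))
print(go([.4768,.1384,.1],YAW-.48))
E
```

```text
0.44 tab [0.4808 0.1372 0.074 ] [294.8117 245.4573] tabtop [294.0976 250.3707] nose [380.7281 282.1267]
0.48 tab [0.4781 0.1393 0.074 ] [292.1186 248.8389] tabtop [291.304  253.8684] nose [375.9876 288.115 ]
0.52 tab [0.4755 0.1415 0.074 ] [289.2976 252.0976] tabtop [288.3781 257.2382] nose [371.0432 293.8826]
[0.4762 0.1391 0.0752] striker [402.4884 216.6117] hinge [208.1277 173.813 ]
(array([-25.8, -15.4, 129.7]), np.float64(-57.50407078305422), np.float64(-90.16266510551114), array([-0., -0., -1.]), array([ 0.0236,  0.3855,  1.7018, -0.    ,  1.0543,  1.5972]))
```

step_arm(targets="-5 -3 0 -8; -10 -6 20 -16; -15 -9 45 -24; -20 -13 70 -32; -25 -16 90 -40; -25 -16 100 -48; -25 -16 105 -56; -25 -16 110 -57.5; -25 -16 110 -57.5; -25 -16 110 -57.5; -25 -16 110 -57.5", gripper=0.4)

```text
t: 13.45
tcp_pos: [0.478, 0.139, 0.1201]
tool_rot: [0.878, 0.479, 0.0, 0.0]
force: [-0.1, 0.3, 0.5]
finger_gap: 0.6
gripper_force: 0.0
```

```bash
python3 - <<'E'
from h import *
np.set_printoptions(precision=4,suppress=True)
s=manip.sense();print(s['tcp_pos'],s['t'])
print(go([.4778,.139,.057],YAW-.48)[:3])
for n in ('scene','side','wrist'):
  save(n,n+'4.png')
P=gate(.48,[-.0825,-.011,.08]); 
L=[]
for n in ('scene','side'):
  C=cam(n);u,v=proj(C,P).astype(int);im=cv2.imread(f'pics/{n}4.png');L.append(cv2.resize(im[v-50:v+40,u-60:u+60],(400,300),interpolation=cv2.INTER_CUBIC))
cv2.imwrite('pics/tab.png',np.hstack(L))
E
```

```text
[0.478  0.139  0.1201] 13.45
(array([-0.1, -0.2, 63.1]), np.float64(-0.07548034550157898), np.float64(-32.734074667958495))
```

View pics/tab.png

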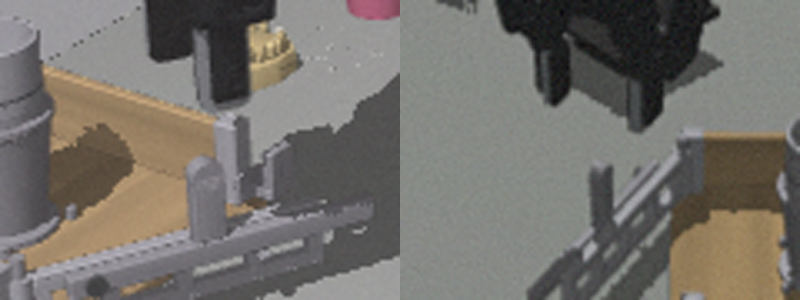

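The fingers straddle the tab: in the right view they are at columns 550 and 645, with the tab at 600. I'm descending to grip it.

step_arm(targets="0 0 20 0; 0 0 42 0; 0 0 57 0; 0 0 63 0; 0 0 63 0; 0 0 63 0")

```text
t: 14.2
tcp_pos: [0.4781, 0.139, 0.0572]
tool_rot: [0.877, 0.48, 0.0, 0.0]
force: [-0.6, 0.2, 0.6]
finger_gap: 0.599
gripper_force: 0.0
```

step_arm(targets="0 0 0 0; 0 0 0 0; 0 0 0 0; 0 0 0 0; 0 0 0 0; 0 0 0 0; 0 0 0 0", gripper=1.0, squeeze=35)

```text
t: 14.9
tcp_pos: [0.478, 0.1389, 0.0573]
tool_rot: [0.877, 0.48, 0.0, 0.0]
force: [-0.1, -1.1, 5.7]
finger_gap: 0.098
gripper_force: 37.7
```

```bash
python3 - <<'E'
from h import *
np.set_printoptions(precision=1,suppress=True)
s=manip.sense();t=np.array(s['tcp_pos']);print(t,s['force'],s['finger_gap'],s['gripper_force'])
M=R.from_quat(s['tool_rot']).as_matrix()
for lb in (.05,.1,.15,.2): print(lb,1000*M.T@(gate(.48,TAB,lb)-gate(.48,TAB)))
# after lift lb=.2: arc, in the tool frame at that moment (same axes)
for lb in (.2,.18):
  b=gate(.48,TAB,lb)
  for th in np.arange(.48,-.021,-.04): print(lb,round(th,2),1000*M.T@(gate(th,TAB,lb)-b),round(-np.degrees(.48-th),1))
E
```

```text
[0.5 0.1 0.1] [-0.1 -1.1  5.7] 0.09812771752804263 37.73325312722591
0.05 [ 1.8  0.  -2.7]
0.1 [ 3.7  0.  -5.3]
0.15 [ 5.7  0.  -7.8]
0.2 [  7.9   0.  -10.2]
0.2 0.48 [0. 0. 0.] -0.0
0.2 0.44 [-0.3  3.1  0. ] -2.3
0.2 0.4 [-0.5  6.2  0. ] -4.6
0.2 0.36 [-0.6  9.3  0. ] -6.9
0.2 0.32 [-0.5 12.4  0. ] -9.2
0.2 0.28 [-0.3 15.5  0. ] -11.5
0.2 0.24 [-0.  18.6  0. ] -13.8
0.2 0.2 [ 0.4 21.7  0. ] -16.0
0.2 0.16 [ 0.9 24.8  0. ] -18.3
0.2 0.12 [ 1.6 27.8  0. ] -20.6
0.2 0.08 [ 2.4 30.8  0. ] -22.9
0.2 0.04 [ 3.3 33.8  0. ] -25.2
0.2 0.0 [ 4.3 36.7  0. ] -27.5
0.18 0.48 [0. 0. 0.] -0.0
0.18 0.44 [-0.3  3.1  0. ] -2.3
0.18 0.4 [-0.5  6.3  0. ] -4.6
0.18 0.36 [-0.6  9.4  0. ] -6.9
0.18 0.32 [-0.5 12.6  0. ] -9.2
0.18 0.28 [-0.3 15.7  0. ] -11.5
0.18 0.24 [-0.  18.8  0. ] -13.8
0.18 0.2 [ 0.4 21.9  0. ] -16.0
0.18 0.16 [ 1. 25.  0.] -18.3
0.18 0.12 [ 1.7 28.1  0. ] -20.6
0.18 0.08 [ 2.5 31.1  0. ] -22.9
0.18 0.04 [ 3.4 34.1  0. ] -25.2
0.18 0.0 [ 4.4 37.1  0. ] -27.5
```

Gripped at 8.3 mm, about the tab's thickness. Lifting to 0.2 rad, then the arc.

step_arm(targets="0.9 0 -1.3 0; 1.8 0 -2.7 0; 3.7 0 -5.3 0; 5.7 0 -7.8 0; 7.9 0 -10.2 0; 7.9 0 -10.2 0; 7.9 0 -10.2 0")

```text
t: 15.6
tcp_pos: [0.4817, 0.1458, 0.067]
tool_rot: [0.877, 0.48, -0.0, -0.0]
force: [0.4, -2.1, -3.7]
finger_gap: 0.097
gripper_force: 35.7
```

step_arm(targets="-0.3 3.1 0 -2.3; -0.5 6.2 0 -4.6; -0.6 9.3 0 -6.9; -0.5 12.4 0 -9.2; -0.3 15.5 0 -11.5; 0 18.6 0 -13.8; 0.4 21.7 0 -16; 0.9 24.8 0 -18.3; 1.6 27.8 0 -20.6; 2.4 30.8 0 -22.9; 3.3 33.8 0 -25.2; 3.3 33.8 0 -25.2")

```text
t: 16.8
tcp_pos: [0.5125, 0.1299, 0.067]
tool_rot: [0.751, 0.66, 0.0, 0.0]
force: [0.0, -2.9, -3.7]
finger_gap: 0.099
gripper_force: 35.8
```

step_arm(targets="-0.1 1 0 -0.8; -0.2 2 0 -1.5; -0.3 3 0 -2.3; -0.3 3 0 -2.3; -0.3 3 0 -2.3")

```text
t: 17.3
tcp_pos: [0.5154, 0.1293, 0.0671]
tool_rot: [0.738, 0.675, 0.0, 0.0]
force: [0.3, -5.6, -1.7]
finger_gap: 0.096
gripper_force: 35.9
```

step_arm(targets="0 0.7 0 0; 0 1.4 0 0; 0 1.4 0 0")

```text
t: 17.6
tcp_pos: [0.5157, 0.1292, 0.067]
tool_rot: [0.738, 0.675, -0.001, -0.0]
force: [-1.7, -4.1, -0.8]
finger_gap: 0.098
gripper_force: 36.1
```

step_arm(targets="-1.1 0 1.2 0; -2.2 0 2.4 0; -4.2 0 4.9 0; -6 0 7.3 0; -6.9 0 8.6 0; -6.9 0 8.6 0; -6.9 0 8.6 0")

```text
t: 18.3
tcp_pos: [0.5154, 0.1233, 0.0591]
tool_rot: [0.738, 0.674, 0.0, -0.001]
force: [-2.4, -2.0, 5.7]
finger_gap: 0.101
gripper_force: 37.7
```

step_arm(targets="0 0 0 0; 0 0 0 0; 0 0 0 0; 0 0 0 0; 0 0 0 0", gripper=0.5)

```text
t: 18.8
tcp_pos: [0.5159, 0.1226, 0.0582]
tool_rot: [0.738, 0.675, 0.0, -0.0]
force: [0.2, 0.2, -0.2]
finger_gap: 0.496
gripper_force: 0.0
```

step_arm(targets="0 0 -15 0; 0 0 -40 0; 0 0 -75 0; 0 0 -110 0; -40 0 -150 0; -40 0 -170 0; -40 0 -170 0; -40 0 -170 0")

```text
t: 19.6
tcp_pos: [0.5122, 0.0826, 0.2285]
tool_rot: [0.738, 0.674, 0.0, 0.0]
force: [-1.1, 0.8, -0.2]
finger_gap: 0.501
gripper_force: 0.0
```

```bash
python3 - <<'E'
from h import *
np.set_printoptions(precision=4,suppress=True)
s=manip.sense();print(s['tcp_pos'],s['force'],s['t'])
L=[]
for n in ('scene','side'):
  save(n,n+'5.png'); r=manip.mark_of(n,'tab_grip')[:1]
  C=cam(n); print(n,[x['position'] for x in r],'expect',proj(C,gate(0,TAB)),'lifted .1',proj(C,gate(0,TAB,.1)))
  u,v=proj(C,gate(0,[-.0825,-.05,.05])).astype(int);im=cv2.imread(f'pics/{n}5.png');L.append(cv2.resize(im[v-70:v+50,u-100:u+60],(400,300),interpolation=cv2.INTER_CUBIC))
  print(n,'nose',(proj(C,gate(0,[-.0825,-.09,.046]))-[u-100,v-70])*2.5,'pivot',(proj(C,gate(0,[-.0825,.044,.04]))-[u-100,v-70])*2.5)
cv2.imwrite('pics/end.png',np.hstack(L))
E
```

```text
[0.5122 0.0826 0.2285] [-1.1338  0.7529 -0.1959] 19.6
scene [[260.8, 268.6]] expect [256.7983 267.6631] lifted .1 [254.965  265.4992]
scene nose [289.9892 157.7448] pivot [152.5636 253.9667]
side [[333.8, 200.5]] expect [330.3716 200.2621] lifted .1 [330.3952 197.0244]
side nose [249.3183 214.5204] pivot [252.1148 115.6771]
```

View pics/end.png

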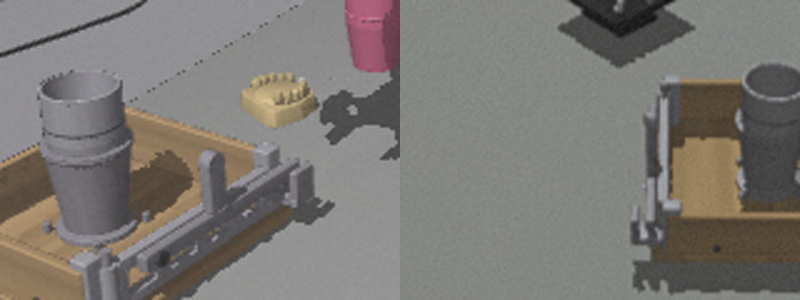

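The gate is shut and the bar lies level in the catch, with its nose behind the striker at (297,180). The tab is at its level height, and the sleeves are nested straight.

```bash
python3 -c "
from station import manip
print(manip.sign_off())"
```

```text
the job is handed in; nothing more can be done
None
```

The job is handed in at about 20 s on the robot's clock; no verdict was returned. The last pictures show the sleeves nested straight, the gate shut and the bar level in the catch. The tape roll and plaster model were not touched.

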